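# Comb brass rods into the grooves of a model maker's tray

### The job

Three brass rods lie askew on the grooved tray. Take the rake from its wooden stand and, without touching the rods with the gripper, comb them from the green landing to the red end, its outer tines riding gently on the smooth side rails as you go, never bearing down hard, until every rod lies parallel in a groove. Then hang the rake back in its stand and leave everything else on the desk where it is.

Things in the scene. Friction and masses are not known exactly. Their poses are not given: they have to be found in the camera images.
- tray: Blue metal tray fixed to the desk, 146 x 262 mm. Origin: centre of its underside; x along the grooves, y along the stroke. Its pale bed has 11 grooves along x, 12 mm wide and deep, 18 mm pitch, filling y -78 to +120 mm, between white ridges 6 mm wide whose crests are nominally 32 mm above the origin. A red stop 6 mm above the crests closes y = +120 mm.
- landing (a point): Where the stroke starts: a point on the tray's axis at tray y -98 mm, 38 mm above its underside (nominal rail height), over the flat green landing (y -120 to -78 mm, level with the crests). The bed sits up to 2 mm high or low, and tilts so that each end may be 2 mm more off: not measured, to be felt. It does not give under a gentle hand.
- red_end (a point): Where the stroke ends: a point on the tray's axis at tray y +108 mm, 38 mm above its underside. Two smooth rigid aluminium rails, 14 mm wide, centred on tray x -59 and +59 mm, run from y -120 to +120 mm, 6 mm above the crests (nominally 38 mm above the underside; they slope with the bed). A millimetre too low means many newtons.
- rake_grip (a point): Centre of the rake's grip, where to hold it: an upright flat-sided light-wood grip 40 (x) x 20 (y) mm, from 36 mm below to 26 mm above this point, over a steel head plate 130 (x) x 30 (y) x 6 mm whose underside is 52 mm below this point. x along the row of tines, z up. 190 to 270 g.
- rake: The rake's foot: midway between the tips of its two outer tines, 78 mm under rake_grip; same axes. Seven round steel tines, 8 mm thick, in a row along x. The outer two (x -59 and +59 mm) ride on the tray's rails; the five inner ones (x -44 to +44 mm) end 4.5 mm lower and so pass 1.5 mm above the crests.
- stand_top (a point): Top centre of the rake's fixed wooden stand, 40 mm above the desk: two walls along x, 150 mm long, 13 mm thick, with a slot 18 mm wide, 34 mm deep, open at both ends. The rake hangs with its tines in the slot and its head plate flat on the walls: its foot is then 26 mm below this point, its grip 52 mm above.
- rod1: Middle of brass rod 1, 100 mm long and 8 mm thick, with round ends, about 42 g; x along the rod. It starts askew across the crests (its middle 32 to 40 mm above the tray's origin); in a groove its middle is 20 to 28 mm above it, the whole rod below the crests.
- rod2: Middle of brass rod 2, 100 mm long and 8 mm thick, with round ends, about 42 g; x along the rod. It starts askew across the crests (its middle 32 to 40 mm above the tray's origin); in a groove its middle is 20 to 28 mm above it, the whole rod below the crests.
- rod3: Middle of brass rod 3, 100 mm long and 8 mm thick, with round ends, about 42 g; x along the rod. It starts askew across the crests (its middle 32 to 40 mm above the tray's origin); in a groove its middle is 20 to 28 mm above it, the whole rod below the crests.
- paint_jar: Bystander: small paint jar with red cap, 40 x 45 mm high; origin under its centre.
- tape: Bystander: yellow tape roll, 64 mm across, 18 mm high.
- screwdriver: Bystander: screwdriver with orange handle, 150 mm long.
- pot: Bystander: blue cup, 68 mm across, 85 mm high.
- davit: Bystander: small steel model davit on a foot 50 x 30 mm, 71 mm high.
- fittings: Bystander: white parts box 100 x 70 x 30 mm.
- bollard: Bystander: brass model bollard, 28 mm across, 31 mm high.
Mind the look-alikes: they are no part of the job. What is shaped like the rod1 but turquoise or white is not meant.

How it is judged:
By the outcome, as a careful person would: the job done as asked, in the order asked, and still so for the second after the job is handed in, with the robot touching nothing.
It also fails if it takes over 72 s, if anything falls off the work surface, if the arm or the gripper's body presses on something with over 40 N, if the wrist force passes 120 N, or if a joint passes its speed limit or range.

### The arm

A 6-joint arm with a two-finger parallel gripper is mounted at the origin on the work surface. World frame = base frame: x ahead of the robot, y to its left, z up, the work surface at z = 0. Lengths are in mm, angles in rad, forces in N, time in s.
With the tool pointing down it reaches from about 400 to 925 mm from the base axis. Payload 12.5 kg.
Tool frame: the origin (TCP) lies between the finger pads; the fingertips stand 11 mm ahead of it and the grasp point (between the pads) lies 8 mm behind it (env.tip_extent is the distance from the TCP to the fingertips, in mm); x points along the fingers, z is the direction in which the jaws open and shut, and the axes are right-handed (so a half turn about x gives the same grasp; the last joint's range is limited). The gripper opens to 95 mm and grips with 3 to 60 N. Pads are 20 mm wide; open, the fingers measure 119 mm over their backs; the gripper's body (75 mm by 180 mm) begins 59 mm behind the grasp point.
Start: joints at [-1.262, 0.491, 1.559, -0, 1.092, -0.106], TCP at [251.903, -572.006, 225.661] pointing down, gripper open.
Joint ranges: [-3.1, 3.1], [-0.84, 2.19], [0.05, 2.79], [-1.13, 4.28], [0.06, 2.93], [-2.69, 2.69]. Speed limits (rad/s): [2.22, 2.22, 2.79, 3.14, 3.14, 3.14].

### API

Orientations are given as [roll, pitch, yaw] about the fixed x, y, z axes, in that order (R = Rz(yaw) Ry(pitch) Rx(roll)).
In Python, from cell import status, imaging, env gives the robot as it stands. The module is installed in compiled form; this text tells all that it offers.
- The arm moves only by the tool apply_moves, never from a script. Its argument "increments" is a list of rows, each a list of 5 numbers: the closure, from 0 (fully open) to 1 (shut), then the shift along the tool's x, y, z in mm, then the turn about the tool's x in degrees. A call has 1 to 10 rows; each row shifts and turns the commanded pose from where the row before left it, along the tool's axes as they then stand; what a row does not reach is not made up. A row lasts 1/10 s, in which the tool goes at most 50 mm and 8.59 degrees, less where a joint would pass 70% of its speed; a pose out of reach is approached as far as the arm can. A call with a gripper value outside its range is refused whole. The fingers move at their own pace and stop on an object; the grip force is fixed at half the most. Time passes only in rows, so rows that do not move let the fingers close. It gives the time, the measured TCP pose, the force and the opening at its end, in the units of the state.
- status.state(): the state, without advancing time (a new reading comes with each control period).
- imaging.read_camera(name): name is "scene" or "side" or "wrist"; returns a dict with "pixels" (420x560x3 uint8, red, green, blue), "fovy" (degrees; the focal length in pixels is half the picture's height over the tangent of half this angle, whatever the lens; pixels are square), "cx", "cy" (the principal point, pixels), "distortion" ([k1, k2, p1, p2, k3] as OpenCV has them; the pictures are not rectified), "R" (3x3) and "t" (3): a world point X has camera coordinates R X + t. Camera axes: x right, y down, z forward; pixel columns grow to the right and rows downward; lengths in mm; the calibration is good to about 2 mm. A picture is of the moment at which its call begins. There is no depth.
- env.job_done(): hands the job in, once; it reports no verdict.
The state is a dict: "t": time; "joints": joint angles; "qvel": joint speeds; "tau": joint torques, N m; "eef_pos": TCP position; "tcp_rot": TCP orientation; "ft_force": force on the tool from outside, world axes, zero at the start; "moment": the same for the moment, N m; "opening": opening from 0.0 (shut) to 1.0 (fully open).
Only numpy, scipy, OpenCV 4.12 (cv2) and the standard library are available. Lean on these libraries where they do the work, as an engineer would, in place of code of your own. Each camera call takes 0.05 s, during which the arm holds its last target. There are 200 camera calls.

## Working session

There is one attempt and no reset: what is moved stays moved. The work goes in short steps, Python scripts to look and compute and a tool call to move; the robot and the scene stay as the last step left them, time stands still between calls to the robot, and variables do not carry over. Pictures are saved under pics/ and viewed, about 8 in all and at most 12, crops included, and the job is handed in when it is done.

Besides the shell and the picture viewer there is one more tool, called after "Emit:" as name([rows], argument=value, ...), one row to a line, values as JSON. apply_moves: Moves the arm, as the interface text tells. Its arguments: {"type":"object","properties":{"increments":{"type":"array"}},"required":["increments"]}

```bash
mkdir -p pics
cat > h.py <<'E'
import numpy as np, cv2
from cell import status, imaging, env
def cam(n):
    c=imaging.read_camera(n); p=c["pixels"]; f=p.shape[0]/2/np.tan(np.radians(c["fovy"])/2)
    c["K"]=np.array([[f,0,c["cx"]],[0,f,c["cy"]],[0,0,1.]]); c["D"]=np.array(c["distortion"],float)
    c["R"]=np.array(c["R"]);c["t"]=np.array(c["t"]); return c
def ray(c,uv):
    q=cv2.undistortPoints(np.array(uv,float).reshape(-1,1,2),c["K"],c["D"]).reshape(-1,2)
    d=np.c_[q,np.ones(len(q))]@c["R"]; return -c["R"].T@c["t"], d/np.linalg.norm(d,axis=1)[:,None]
def onz(c,uv,z):
    o,d=ray(c,uv); return o+d*((z-o[2])/d[:,2])[:,None]
def tri(c1,u1,c2,u2):
    o1,d1=ray(c1,u1);o2,d2=ray(c2,u2);out=[]
    for a,b in zip(d1,d2):
        s=np.linalg.lstsq(np.c_[a,-b],o2-o1,rcond=None)[0]
        p,q=o1+a*s[0],o2+b*s[1]; out.append(np.r_[(p+q)/2,np.linalg.norm(p-q)])
    return np.array(out)
def proj(c,X):
    return cv2.projectPoints(np.array(X,float).reshape(-1,1,3),cv2.Rodrigues(c["R"])[0],c["t"],c["K"],c["D"])[0].reshape(-1,2)
def save(c,n): cv2.imwrite("pics/"+n,c["pixels"][:,:,::-1])
E
python3 - <<'E'
from h import *
import pickle
d={n:cam(n) for n in("scene","side","wrist")}
pickle.dump(d,open("c0.pkl","wb"))
for n,c in d.items():
    print(n,c["fovy"],c["cx"],c["cy"],c["D"],(-c["R"].T@c["t"]).round(),c["R"][2].round(2))
a=np.hstack([d["scene"]["pixels"],d["side"]["pixels"]])
cv2.imwrite("pics/scene.png",cv2.resize(d["scene"]["pixels"],(800,600),interpolation=3)[:,:,::-1])
cv2.imwrite("pics/side.png",cv2.resize(d["side"]["pixels"],(800,600),interpolation=3)[:,:,::-1])
print(status.state(), env.tip_extent)
E
```

```text
scene 47.342655321505134 285.22864544623906 213.0359377112683 [0.05251 0.      0.      0.      0.     ] [1317.  271.  625.] [-0.78 -0.26 -0.57]
side 44.155749124890384 274.24259579397085 208.32014528285728 [-0.0629617  0.         0.         0.         0.       ] [ 394. -883.  637.] [ 0.16  0.85 -0.5 ]
wrist 69.96617469506741 281.0061981934758 210.2764698468135 [-0.01880018  0.          0.          0.          0.        ] [ 312. -544.  384.] [-0.22 -0.09 -0.97]
{'t': 0.15, 'joints': array([-1.26156334e+00,  4.91402923e-01,  1.55928733e+00, -3.70850115e-05,
        1.09168583e+00, -1.05605536e-01]), 'qvel': array([ 8.31761574e-04, -1.82573895e-03, -7.93649639e-04, -9.06532724e-05,
        1.70507427e-04,  4.04160948e-04]), 'tau': array([ 2.27728844e-03, -6.12892842e+01, -2.58279294e+01,  6.93124859e-02,
        4.73186199e-02, -7.17463081e-05]), 'eef_pos': array([ 251.86373956, -571.83593978,  225.214895  ]), 'tcp_rot': array([3.0779524 , 1.57001221, 1.92201171]), 'ft_force': array([ 0.43819896,  0.9141745 , -0.2363842 ]), 'moment': array([-0.02404184,  0.01218501,  0.01348225]), 'opening': 0.9984289381160663} 11.0
```

View pics/scene.png

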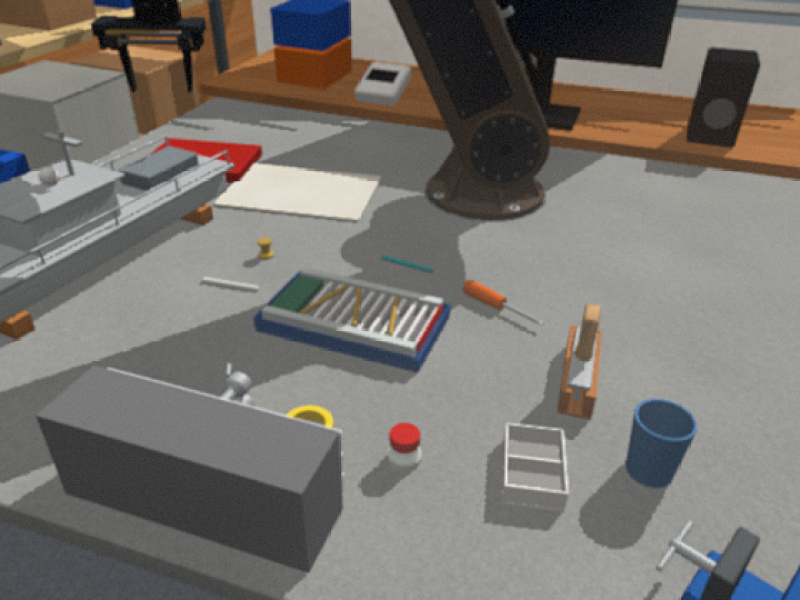

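View pics/side.png

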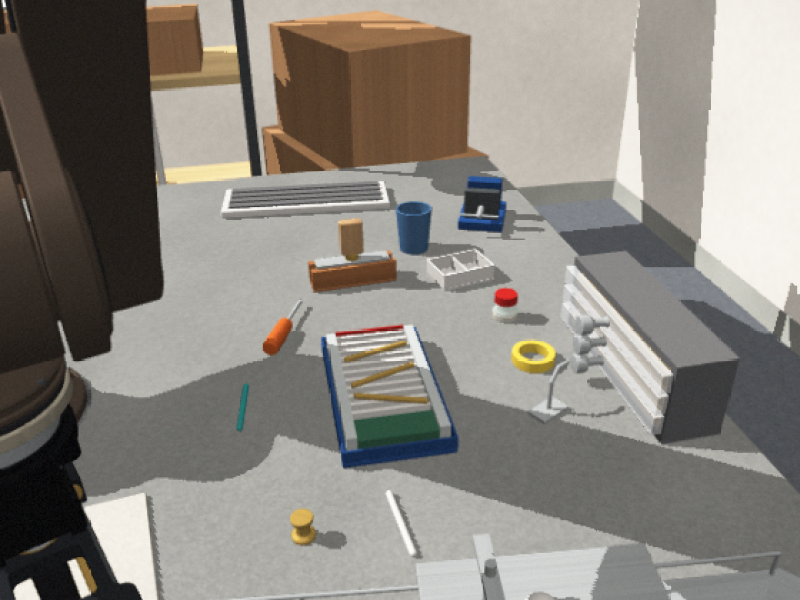

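The scene view shows the tray at about (355,318), the rake in its stand at (585,360), and the rods at about (325,298), (357,305) and (393,315). The side view shows the tray at (388,392), the rake at (351,255), and the look-alikes: turquoise at (242,407) and white at (400,522). The three brass ones on the tray are the ones meant.

Run:
```python
from h import *
import pickle
d=pickle.load(open("c0.pkl","rb")); s,e=d["scene"],d["side"]; k=0.7
S=[(592,309),(302,272),(449,301),(420,353),(259,320),(569,330),(600,330),(592,408),(566,408)]
E_=[(351,222),(344,452),(322,338),(414,327),(455,440)]
names="griptop,  "
print(tri(s,np.array([(592,309)])*k,e,np.array([(351,222)])*k).round(1))
for z in (38,): print("tray corners side\n",onz(e,np.array(E_[1:])*k,z).round(0))
print("scene\n",onz(s,np.array(S[1:5])*k,38).round(0))
print("stand side z40", onz(e,np.array([(310,265),(396,258),(396,268),(312,276)])*k,40).round(0))
print("stand scene z40", onz(s,np.array([(573,328),(601,328),(591,408),(562,408)])*k,40).round(0))
```

```text
[[547.  267.5 116.9   7.1]]
tray corners side
 [[ 461. -217.   38.]
 [ 466.   35.   38.]
 [ 605.   33.   38.]
 [ 595. -226.   38.]]
scene
 [[ 484. -183.   38.]
 [ 478.   61.   38.]
 [ 614.   60.   38.]
 [ 624. -182.   38.]]
stand side z40 [[473. 267.  40.]
 [624. 258.  40.]
 [617. 221.  40.]
 [472. 226.  40.]]
stand scene z40 [[483. 249.  40.]
 [468. 286.  40.]
 [643. 293.  40.]
 [656. 259.  40.]]
```

```bash
cat >> h.py <<'E'
from scipy.spatial.transform import Rotation as Ro
def plan(target,yawz=None):
    """shift in tool axes to reach target; turn (deg) about tool x to bring tool z to world heading yawz (mod pi). Turn first, then shift in turned axes."""
    s=status.state(); R=Ro.from_euler("xyz",s["tcp_rot"]); M=R.as_matrix(); turn=0
    if yawz is not None:
        cur=np.arctan2(M[1,2],M[0,2]); dd=(yawz-cur+np.pi/2)%np.pi-np.pi/2
        turn=-np.degrees(dd)
    M2=M@Ro.from_euler("x",turn,degrees=True).as_matrix()
    print("pos",s["eef_pos"].round(2),"F",s["ft_force"].round(2),"open",round(s["opening"],3),"zhead",np.degrees(np.arctan2(M[1,2],M[0,2])).round(2),"xax",M[:,0].round(4),"j6",s["joints"][5].round(3))
    print("turn",round(turn,2),"shift old axes",(M.T@(np.array(target)-s["eef_pos"])).round(2),"new axes",(M2.T@(np.array(target)-s["eef_pos"])).round(2),"tool y",M2[:,1].round(3),"z",M2[:,2].round(3))
E
python3 -c "
from h import *
plan([535,-85,300],np.pi/2)"
```

```text
pos [ 251.86 -571.84  225.21] F [ 0.44  0.91 -0.24] open 0.998 zhead -66.23 xax [-3.e-04  7.e-04 -1.e+00] j6 -0.106
turn 23.77 shift old axes [ -74.5   455.35 -331.48] new axes [ -74.5   283.12 -486.89] tool y [ 1.  0. -0.] z [-0.    -1.    -0.001]
```

Emit:
apply_moves([
  [0,-25,0,0,8],
  [0,-25,0,0,8],
  [0,-25,0,0,7.8],
  [0,0,20,-35,0],
  [0,0,20,-35,0],
  [0,0,20,-35,0],
  [0,0,20,-35,0],
  [0,0,20,-35,0],
  [0,0,20,-35,0],
  [0,0,20,-35,0],
])

```text
t: 1.15
eef_pos: [392.5, -325.5, 300.6]
tcp_rot: [-1.645, 1.571, 3.067]
ft_force: [0.7, -0.2, 0.2]
opening: 1.0
```

Emit:
apply_moves([
  [0,0,20,-35,0],
  [0,0,20,-35,0],
  [0,0,20,-35,0],
  [0,0,20,-35,0],
  [0,0,20,-35,0],
  [0,0,20,-35,0],
  [0,0,20,-35,0],
  [0,0,0,0,0],
  [0,0,0,0,0],
])

```text
t: 2.05
eef_pos: [532.2, -81.6, 300.3]
tcp_rot: [-1.438, 1.57, -3.007]
ft_force: [0.4, 0.1, -1.4]
opening: 0.999
```

Run:
```python
from h import *
import pickle
plan([547,267,260],np.pi/2)
c=cam("wrist"); pickle.dump(c,open("w1.pkl","wb")); save(c,"w1.png"); print((-c["R"].T@c["t"]).round(), c["R"].round(2).tolist())
```

```text
pos [532.18 -81.55 300.31] F [ 0.43  0.11 -1.39] open 0.999 zhead -89.92 xax [-7.e-04 -1.e-04 -1.e+00] j6 1.295
turn 0.08 shift old axes [  40.26   15.32 -348.54] new axes [  40.26   14.84 -348.56] tool y [ 1.    -0.    -0.001] z [ 0. -1.  0.]
[598. -81. 459.] [[0.0, -1.0, 0.0], [-0.97, -0.0, 0.24], [-0.24, -0.0, -0.97]]
```

View pics/w1.png

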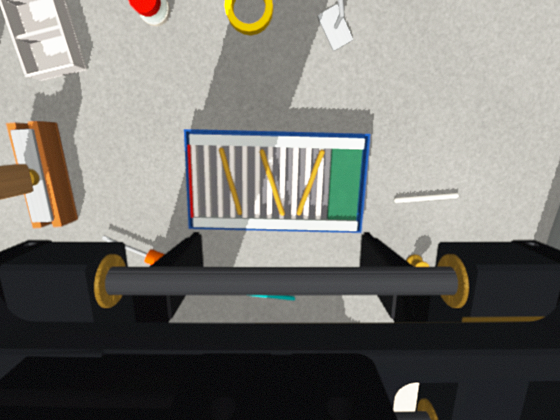

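The wrist view shows the tray at (188–370,130–232), with red at the left, green at (347,183), rods at (230,180), (272,183) and (311,183), and the stand at (45,175) with the rake grip leaning into view at (10,180). Next I measure the tray and then move on toward the rake.

```bash
cat > tray.py <<'E'
from h import *
def tray(c,z=32,box=None):
    p=c["pixels"]; hsv=cv2.cvtColor(p,cv2.COLOR_RGB2HSV); H,S,V=[hsv[...,i].astype(int) for i in range(3)]
    m={"green":(H>50)&(H<85)&(S>120)&(V>40),"red":((H<6)|(H>172))&(S>150)&(V>80),"blue":(H>105)&(H<128)&(S>120)&(V>40)}
    out={}
    for k,a in m.items():
        n,l,st,ce=cv2.connectedComponentsWithStats(a.astype(np.uint8))
        best=[i for i in range(1,n) if st[i,4]>30 and (box is None or (box[0]<ce[i][0]<box[2] and box[1]<ce[i][1]<box[3]))]
        if not best: continue
        b=max(best,key=lambda i:st[i,4])
        pts=cv2.findContours((l==b).astype(np.uint8),0,1)[0][0].reshape(-1,2)
        h=onz(c,pts,{"green":z,"red":z+6,"blue":z+6}[k]); out[k]=cv2.minAreaRect(h[:,:2].astype(np.float32))
    return out
E
python3 - <<'E'
from tray import *
import pickle
c=pickle.load(open("w1.pkl","rb"))
for k,v in tray(c,32,(150,100,400,250)).items(): print(k,np.round(v[0],1),np.round(v[1],1),round(v[2],2))
s=pickle.load(open("c0.pkl","rb"))
hsv=cv2.cvtColor(c["pixels"],cv2.COLOR_RGB2HSV); H,S,V=[hsv[...,i].astype(int) for i in range(3)]
a=((H>14)&(H<28)&(S>120)); a[:130]=0;a[232:]=0;a[:,:190]=0;a[:,340:]=0
n,l,st,ce=cv2.connectedComponentsWithStats(a.astype(np.uint8))
for i in range(1,n):
  if st[i,4]>40:
    pts=np.argwhere(l==i)[:,::-1]; r=cv2.minAreaRect(onz(c,pts,38)[:,:2].astype(np.float32)); print("rod",ce[i],st[i,4],np.round(r[0],1),np.round(r[1],1),round(r[2],1))
E
```

```text
green [ 531.6 -171.2] [ 41.8 100.4] 88.42
red [536.8  47.8] [  3.7 102.5] 88.7
blue [536.1 -73.4] [253.9 141.1] 88.59
rod [230.04191617 180.9760479 ] 334 [537.   -9.1] [97.   7.4] 14.4
rod [271.67146974 182.32564841] 347 [535.4 -67.9] [98.7  7.8] 17.9
rod [309.97674419 181.81976744] 344 [ 535.3 -121.3] [ 8.  98.4] 70.3
```

Emit:
apply_moves([
  [0,0,0,-30,0],
  [0,0,0,-40,0],
  [0,0,0,-40,0],
  [0,0,0,-40,0],
  [0,0,0,-40,0],
  [0,0,0,-30,0],
  [0,0,0,0,0],
  [0,0,0,0,0],
])

```text
t: 2.9
eef_pos: [532.2, 137.0, 300.6]
tcp_rot: [-0.401, 1.57, -1.972]
ft_force: [-0.8, -0.9, -0.3]
opening: 1.001
```

Run:
```python
from h import *
import pickle
plan([547,267,260],np.pi/2)
c=cam("wrist"); pickle.dump(c,open("w2.pkl","wb")); save(c,"w2.png")
from tray import *
for k,v in tray(c).items(): print(k,np.round(v[0],1),np.round(v[1],1),round(v[2],2))
```

```text
pos [532.23 137.02 300.57] F [-0.78 -0.94 -0.26] open 1.001 zhead -90.04 xax [-2.e-04 -4.e-04 -1.e+00] j6 1.704
turn -0.04 shift old axes [  40.51   14.69 -130.01] new axes [  40.51   14.78 -130.  ] tool y [ 1. -0. -0.] z [ 0. -1.  0.]
green [ 531.7 -168.3] [48.2 99.9] 88.44
red [756.8  90.1] [16.9 34.9] 0.12
blue [535.9 -65.3] [256.8 141. ] 88.56
```

View pics/w2.png

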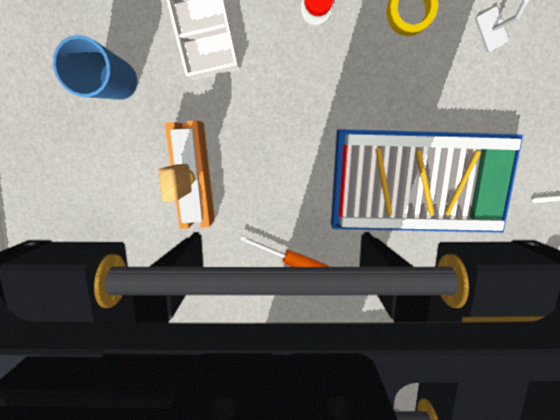

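Tray: centre ≈ (534,−73), yaw ≈ −1.4°; the green patch (42×100) and the red one agree with the sizes given. In w2 the rake grip is at (175,182), the stand at (166–213,121–228), and the pot at (85,65). I'll take a third view nearer the rake.

Emit:
apply_moves([
  [0,0,0,-30,0],
  [0,0,0,-40,0],
  [0,0,0,-30,0],
  [0,0,0,0,0],
  [0,0,0,0,0],
])

```text
t: 3.45
eef_pos: [532.6, 236.7, 300.4]
tcp_rot: [-0.546, 1.57, -2.118]
ft_force: [-0.7, -0.7, -0.6]
opening: 0.996
```

Run:
```python
from h import *
import pickle
plan([547,267,260],np.pi/2)
c=cam("wrist"); pickle.dump(c,open("w3.pkl","wb")); 
o=pickle.load(open("w2.pkl","rb"))
a=cv2.resize(o["pixels"][105:245,130:260],(390*1,420),interpolation=2); b=cv2.resize(c["pixels"][105:245,210:340],(390,420),interpolation=2)
cv2.imwrite("pics/w3.png",np.hstack([a,b])[:,:,::-1])
```

```text
pos [532.58 236.7  300.43] F [-0.75 -0.65 -0.59] open 0.996 zhead -90.07 xax [-3.e-04 -5.e-04 -1.e+00] j6 1.877
turn -0.07 shift old axes [ 40.41  14.39 -30.33] new axes [ 40.41  14.43 -30.32] tool y [ 1. -0. -0.] z [ 0. -1.  0.]
```

View pics/w3.png

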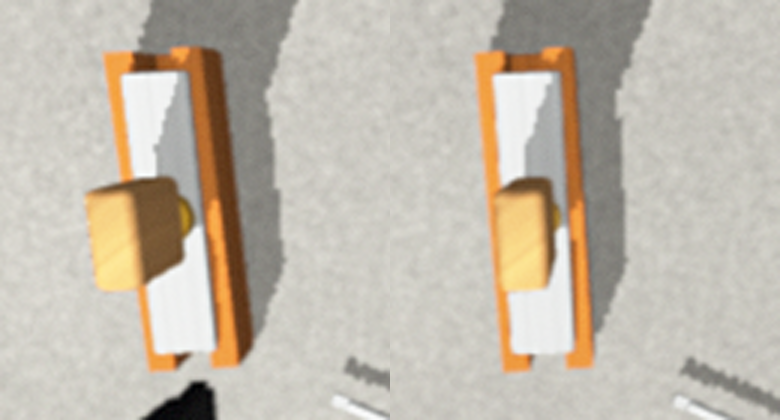

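Run:
```python
from h import *
import pickle
a=pickle.load(open("w2.pkl","rb"));b=pickle.load(open("w3.pkl","rb"))
L=np.array([(122,73),(188,70),(216,352),(155,354),(86,192),(98,290),(105,53),(150,370)])/3+[130,105]
Rr=np.array([(104,73),(171,70),(185,352),(123,353),(106,192),(110,290),(87,53),(115,370)])/3+[210,105]
T=tri(a,L,b,Rr)
for n,r in zip("plateLF plateRF plateRB plateLB gripF gripB standF standB".split(),T): print(n,r.round(1))
for c,P in((a,L),(b,Rr)):
  q=onz(c,P[:4],46)[:,:2]; print("plate@46 ctr",q.mean(0).round(1),"sides",np.linalg.norm(q[0]-q[3]).round(1),np.linalg.norm(q[0]-q[1]).round(1),"head",np.degrees(np.arctan2(*(q[0]-q[3])[::-1])).round(2),np.degrees(np.arctan2(*(q[1]-q[2])[::-1])).round(2))
  q=onz(c,P[4:6],118)[:,:2]; print("grip@118",q.round(1))
# grip contours w3
```

```text
plateLF [609.3 285.9  43.    0. ]
plateRF [6.105e+02 2.559e+02 4.390e+01 1.000e-01]
plateRB [4.805e+02 2.507e+02 4.680e+01 2.000e-01]
plateLB [479.5 280.4  45.5   0.8]
gripF [5.635e+02 2.782e+02 1.144e+02 1.000e-01]
gripB [5.248e+02 2.780e+02 1.123e+02 2.000e-01]
standF [618.  293.5  41.2   0. ]
standB [4.700e+02 2.849e+02 4.140e+01 3.000e-01]
plate@46 ctr [544.8 267.9] sides 130.1 29.6 head 2.02 1.91
grip@118 [[563.8 276.7]
 [525.9 275.7]]
plate@46 ctr [545.  268.1] sides 129.3 29.8 head 2.31 2.23
grip@118 [[563.9 277.7]
 [526.1 277.3]]
```

The rake centre is (545,268) with heading +2.1°. The plate measures 130×30, its top at about 45 mm and the stand top at about 41 mm, which agree with the text. Grasp with the TCP at z = 84.

```bash
python3 -c "
from h import *
plan([545,268,84],np.radians(92.1))"
```

```text
pos [532.65 236.33 300.54] F [-0.68 -0.65  0.05] open 0.998 zhead -90.11 xax [-2.e-04 -5.e-04 -1.e+00] j6 1.877
turn -2.21 shift old axes [216.52  12.33 -31.8 ] new axes [216.52  13.54 -31.3 ] tool y [ 0.999  0.037 -0.   ] z [ 0.037 -0.999  0.   ]
```

Emit:
apply_moves([
  [0,0,0,0,-2.2],
  [0,0,6.7,-15.6,0],
  [0,0,6.8,-15.7,0],
  [0,25,0,0,0],
  [0,35,0,0,0],
  [0,40,0,0,0],
  [0,40,0,0,0],
  [0,30,0,0,0],
  [0,0,0,0,0],
  [0,0,0,0,0],
])

```text
t: 4.5
eef_pos: [545.4, 269.5, 131.2]
tcp_rot: [0.18, 1.571, -1.355]
ft_force: [-0.1, 0.0, 0.9]
opening: 1.002
```

Run:
```python
from h import *
plan([545,268,84],np.radians(92.1))
c=cam("wrist"); save(c,"w4.png")
```

```text
pos [545.4  269.54 131.17] F [-0.14  0.02  0.88] open 1.002 zhead -87.9 xax [ 0.e+00 -1.e-04 -1.e+00] j6 1.885
turn -0.0 shift old axes [47.17 -0.45  1.53] new axes [47.17 -0.45  1.52] tool y [0.999 0.037 0.   ] z [ 0.037 -0.999  0.   ]
```

View pics/w4.png

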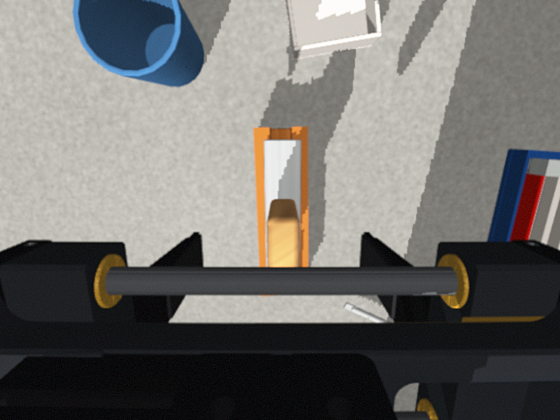

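The grip at (283,235) sits centred between the fingers at (197,250) and (367,250). I'll descend and close.

Emit:
apply_moves([
  [0,20,0,1.0,0],
  [0,20,0,0,0],
  [0,7,0,0,0],
  [0,0,0,0,0],
  [0.5,0,0,0,0],
  [1,0,0,0,0],
  [1,0,0,0,0],
  [1,0,0,0,0],
  [1,0,0,0,0],
  [1,0,0,0,0],
])

```text
t: 5.55
eef_pos: [544.7, 268.6, 83.7]
tcp_rot: [1.076, 1.571, -0.457]
ft_force: [-0.2, -0.7, 0.9]
opening: 0.552
```

Emit:
apply_moves([
  [1,0,0,0,0],
  [1,0,0,0,0],
  [1,0,0,0,0],
])

```text
t: 5.85
eef_pos: [544.7, 268.6, 83.5]
tcp_rot: [-0.497, 1.571, -2.03]
ft_force: [-0.1, 0.5, -0.2]
opening: 0.299
```

```bash
python3 -c "
from h import *
plan([545,268,84],np.radians(92.1))"
```

```text
pos [544.72 268.58  83.54] F [-0.06  0.52 -0.24] open 0.299 zhead -87.84 xax [-1.e-04 -1.e-04 -1.e+00] j6 1.883
turn 0.06 shift old axes [-0.46  0.25  0.59] new axes [-0.46  0.25  0.59] tool y [ 0.999  0.037 -0.   ] z [ 0.037 -0.999  0.   ]
```

Emit:
apply_moves([
  [1,0,0,0,0],
  [1,0,0,0,0],
  [1,0,0,0,0],
  [1,0,0,0,0],
])

```text
t: 6.25
eef_pos: [544.8, 268.6, 83.6]
tcp_rot: [-0.037, 1.571, -1.57]
ft_force: [0.3, -0.4, -0.8]
opening: 0.209
```

Emit:
apply_moves([
  [1,-3,0,0,0],
  [1,-5,0,0,0],
  [1,-10,0,0,0],
  [1,-15,0,0,0],
  [1,-20,0,0,0],
  [1,-20,0,0,0],
  [1,-15,0,0,0],
  [1,0,0,0,0],
  [1,0,0,0,0],
])

```text
t: 7.15
eef_pos: [544.6, 268.6, 171.8]
tcp_rot: [1.742, 1.57, 0.209]
ft_force: [0.2, 0.5, -2.9]
opening: 0.211
```

Run:
```python
from h import *
# landing target: foot above landing; TCP 86 lower? foot->grip 78, TCP = grip-8
plan([531.5,-171,38+70+20],np.radians(88.6))
```

```text
pos [544.59 268.58 171.77] F [ 0.21  0.5  -2.87] open 0.211 zhead -87.84 xax [ 5.e-04  1.e-04 -1.e+00] j6 1.883
turn 3.56 shift old axes [ 43.72 -29.69 438.78] new axes [ 43.72  -2.36 439.77] tool y [ 1.    -0.024  0.   ] z [-0.024 -1.    -0.   ]
```

The rake is held (opening 0.21 = 20 mm, −2.9 N). I'll carry it to above the landing.

Emit:
apply_moves([
  [1,0,0,0,3.5],
  [1,0,0,20,0],
  [1,0,0,30,0],
  [1,0,0,40,0],
  [1,0,0,40,0],
  [1,0,0,40,0],
  [1,0,-1,40,0],
  [1,0,-1,40,0],
  [1,0,0,40,0],
  [1,0,0,40,0],
])

```text
t: 8.15
eef_pos: [534.4, -62.8, 170.8]
tcp_rot: [-1.743, 1.569, 2.946]
ft_force: [0.2, -0.5, -2.3]
opening: 0.211
```

Emit:
apply_moves([
  [1,0,0,40,0],
  [1,0,0,40,0],
  [1,0,0,20,0],
  [1,0,0,10,0],
  [1,10,0,0,0],
  [1,15,0,0,0],
  [1,10,0,0,0],
  [1,5,0,0,0],
  [1,0,0,0,0],
  [1,0,0,0,0],
])

```text
t: 9.15
eef_pos: [532.7, -170.9, 131.8]
tcp_rot: [0.996, 1.571, -0.598]
ft_force: [0.4, -0.4, -2.0]
opening: 0.208
```

Run:
```python
from h import *
import pickle
plan([531.6,-171,108],np.radians(88.6))
c=cam("wrist"); s=cam("side"); pickle.dump((c,s),open("w5.pkl","wb"))
cv2.imwrite("pics/w5.png",cv2.resize(np.vstack([c["pixels"][90:250,150:430],s["pixels"][200:340,190:470][:,:]]),None,fx=2,fy=2)[:,:,::-1])
```

```text
pos [ 532.71 -170.87  131.81] F [ 0.41 -0.41 -2.01] open 0.208 zhead -91.3 xax [ 2.e-04 -2.e-04 -1.e+00] j6 1.165
turn 0.1 shift old axes [23.81 -1.12  0.15] new axes [23.81 -1.12  0.15] tool y [ 1.    -0.024  0.   ] z [-0.024 -1.     0.   ]
```

View pics/w5.png

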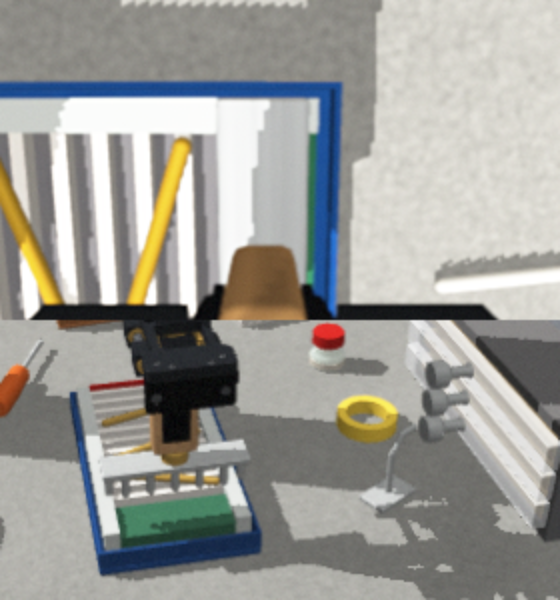

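Run:
```python
from h import *
import pickle
c,s=pickle.load(open("w5.pkl","rb"))
print("plate end",onz(c,[(309,139),(259,139)],94.2).round(1))
r=onz(c,[(180,138.5),(180,156.5)],38); print("rail outer/inner",r.round(1))
y=r[:,1]; ax=531.6+(y+171.2)*0.0238
print("local x",(r[:,0]-ax).round(1),"expect 66, 52")
```

```text
plate end [[ 597.4 -189.4   94.2]
 [ 598.2 -157.5   94.2]]
rail outer/inner [[600.  -88.7  38. ]
 [585.5 -87.2  38. ]]
local x [66.5 51.9] expect 66, 52
```

Emit:
apply_moves([
  [1,7,-1.2,0,0],
  [1,7,0,0,0],
  [1,3,0,0,0],
  [1,1.5,0,0,0],
  [1,0,0,0,0],
])

```text
t: 9.75
eef_pos: [531.2, -171.2, 112.8]
tcp_rot: [-1.835, 1.57, 2.854]
ft_force: [0.8, 0.8, -2.3]
opening: 0.211
```

Emit:
apply_moves([
  [1,1,0,0,0],
  [1,0,0,0,0],
])

```text
t: 9.95
eef_pos: [531.3, -171.2, 112.2]
tcp_rot: [0.924, 1.571, -0.67]
ft_force: [0.2, 0.3, -3.4]
opening: 0.21
```

Emit:
apply_moves([
  [1,0.7,0,0,0],
  [1,0,0,0,0],
])

```text
t: 10.15
eef_pos: [531.3, -171.2, 111.4]
tcp_rot: [0.542, 1.571, -1.052]
ft_force: [0.2, 0.8, -3.3]
opening: 0.21
```

Emit:
apply_moves([
  [1,0.6,0,0,0],
  [1,0,0,0,0],
])

```text
t: 10.35
eef_pos: [531.3, -171.2, 110.8]
tcp_rot: [-0.826, 1.571, -2.42]
ft_force: [0.3, 0.2, -2.2]
opening: 0.208
```

Emit:
apply_moves([
  [1,0.6,0,0,0],
  [1,0,0,0,0],
])

```text
t: 10.55
eef_pos: [531.3, -171.2, 110.2]
tcp_rot: [-0.072, 1.571, -1.666]
ft_force: [0.1, 0.0, -2.6]
opening: 0.206
```

Emit:
apply_moves([
  [1,0.6,0,0,0],
  [1,0,0,0,0],
])

```text
t: 10.75
eef_pos: [531.3, -171.2, 109.5]
tcp_rot: [-1.378, 1.571, -2.972]
ft_force: [0.3, 0.0, -1.7]
opening: 0.209
```

Emit:
apply_moves([
  [1,0.5,0,0,0],
  [1,0,0,0,0],
])

```text
t: 10.95
eef_pos: [531.2, -171.2, 109.1]
tcp_rot: [-1.384, 1.571, -2.979]
ft_force: [-0.5, 0.3, -2.3]
opening: 0.208
```

Emit:
apply_moves([
  [1,0.5,0,0,0],
  [1,0,0,0,0],
])

```text
t: 11.15
eef_pos: [531.3, -171.2, 108.6]
tcp_rot: [-0.804, 1.571, -2.398]
ft_force: [0.5, -0.9, -1.9]
opening: 0.211
```

Emit:
apply_moves([
  [1,0.5,0,0,0],
  [1,0,0,0,0],
])

```text
t: 11.35
eef_pos: [531.3, -171.2, 108.1]
tcp_rot: [-0.098, 1.571, -1.692]
ft_force: [0.0, 0.1, -2.3]
opening: 0.216
```

Emit:
apply_moves([
  [1,0.5,0,0,0],
  [1,0,0,0,0],
])

```text
t: 11.55
eef_pos: [531.3, -171.2, 107.6]
tcp_rot: [-1.419, 1.571, -3.013]
ft_force: [-1.3, -0.1, -2.4]
opening: 0.209
```

Emit:
apply_moves([
  [1,0.5,0,0,0],
  [1,0,0,0,0],
])

```text
t: 11.75
eef_pos: [531.3, -171.2, 107.1]
tcp_rot: [-0.719, 1.571, -2.314]
ft_force: [0.5, -0.5, -2.7]
opening: 0.21
```

Emit:
apply_moves([
  [1,0.5,0,0,0],
  [1,0,0,0,0],
])

```text
t: 11.95
eef_pos: [531.3, -171.2, 106.7]
tcp_rot: [0.811, 1.571, -0.783]
ft_force: [0.2, 0.1, -1.6]
opening: 0.212
```

Emit:
apply_moves([
  [1,0.4,0,0,0],
  [1,0,0,0,0],
])

```text
t: 12.15
eef_pos: [531.4, -171.2, 106.5]
tcp_rot: [0.962, 1.57, -0.632]
ft_force: [-0.9, 0.1, 1.8]
opening: 0.21
```

Emit:
apply_moves([
  [1,0.4,0,0,0],
  [1,0,0,0,0],
])

```text
t: 12.35
eef_pos: [531.4, -171.2, 106.3]
tcp_rot: [1.041, 1.57, -0.553]
ft_force: [-0.9, 0.8, 6.0]
opening: 0.208
```

Emit:
apply_moves([
  [1,0.4,0,0,0],
  [1,0,0,0,0],
])

```text
t: 12.55
eef_pos: [531.5, -171.3, 106.2]
tcp_rot: [1.059, 1.57, -0.535]
ft_force: [-2.7, 1.3, 9.9]
opening: 0.209
```

Contact came at TCP z ≈ 106.45, with about 10 N/mm beyond it. I'll ease off to a few newtons and begin the stroke in small steps, feeling the slope.

Emit:
apply_moves([
  [1,-0.5,0,0,0],
  [1,0,0,0,0],
])

```text
t: 12.75
eef_pos: [531.4, -171.3, 106.3]
tcp_rot: [1.047, 1.57, -0.547]
ft_force: [-0.5, 0.4, 6.6]
opening: 0.207
```

Emit:
apply_moves([
  [1,0,0,-2,0],
  [1,0,0,-3,0],
  [1,0,0,-3,0],
  [1,0,0,-2,0],
  [1,0,0,0,0],
])

```text
t: 13.25
eef_pos: [532.0, -161.1, 106.3]
tcp_rot: [1.285, 1.569, -0.31]
ft_force: [1.1, 0.6, 5.5]
opening: 0.207
```

Emit:
apply_moves([
  [1,-0.3,0,-3,0],
  [1,0,0,-3,0],
  [1,0,0,-3,0],
  [1,0,0,-3,0],
  [1,0,0,0,0],
])

```text
t: 13.75
eef_pos: [531.9, -148.3, 106.3]
tcp_rot: [2.959, 1.57, 1.365]
ft_force: [2.1, 2.1, 6.0]
opening: 0.206
```

Emit:
apply_moves([
  [1,0,0,-3,0],
  [1,0,0,-3,0],
  [1,0,0,-3,0],
  [1,0,0,-3,0],
  [1,0,0,0,0],
])

```text
t: 14.25
eef_pos: [532.1, -136.3, 106.3]
tcp_rot: [2.967, 1.57, 1.373]
ft_force: [1.4, 2.6, 5.9]
opening: 0.211
```

Emit:
apply_moves([
  [1,-0.4,0,-3,0],
  [1,0,0,-3,0],
  [1,0,0,-3,0],
  [1,0,0,-3,0],
  [1,0,0,0,0],
])

```text
t: 14.75
eef_pos: [532.2, -124.4, 106.5]
tcp_rot: [-2.57, 1.57, 2.119]
ft_force: [0.1, 2.0, 1.9]
opening: 0.209
```

Emit:
apply_moves([
  [1,-0.1,0,-3,0],
  [1,0,0,-3,0],
  [1,0,0,-3,0],
  [1,0,0,-3,0],
  [1,0,0,0,0],
])

```text
t: 15.25
eef_pos: [532.5, -112.6, 106.6]
tcp_rot: [-2.278, 1.57, 2.411]
ft_force: [0.3, 1.6, 0.2]
opening: 0.207
```

Emit:
apply_moves([
  [1,0.2,0,-3,0],
  [1,0,0,-3,0],
  [1,0,0,-3,0],
  [1,0,0,-3,0],
  [1,0,0,0,0],
])

```text
t: 15.75
eef_pos: [532.9, -100.6, 106.5]
tcp_rot: [-2.866, 1.57, 1.823]
ft_force: [0.7, 2.3, 1.2]
opening: 0.207
```

Run:
```python
from h import *
c=cam("side"); w=cam("wrist")
cv2.imwrite("pics/s6.png",np.vstack([cv2.resize(c["pixels"][215:330,215:335],None,fx=4,fy=3,interpolation=2),cv2.resize(w["pixels"][90:240,80:440],(480,200))])[:,:,::-1][:600])
```

```text
(no output)
```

View pics/s6.png

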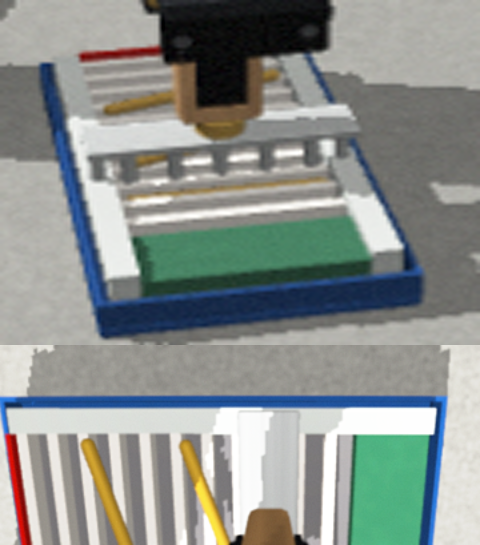

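The first rod now lies in a groove behind the rake, at (235,190), with the two outer tines on the rails. The stroke goes on.

Emit:
apply_moves([
  [1,0,0,-3,0],
  [1,0,0,-3,0],
  [1,0,0,-3,0],
  [1,0,0,-3,0],
  [1,0,0,0,0],
])

```text
t: 16.35
eef_pos: [533.1, -88.6, 106.5]
tcp_rot: [-2.846, 1.57, 1.844]
ft_force: [-0.0, 1.2, -0.0]
opening: 0.211
```

Emit:
apply_moves([
  [1,0,0,-3,0],
  [1,0,0,-3,0],
  [1,0,0,-3,0],
  [1,0,0,-3,0],
  [1,0,0,0,0],
])

```text
t: 16.85
eef_pos: [533.4, -76.6, 106.5]
tcp_rot: [-2.797, 1.57, 1.892]
ft_force: [-0.2, 1.1, 0.6]
opening: 0.209
```

Emit:
apply_moves([
  [1,0.1,0,-3,0],
  [1,0,0,-3,0],
  [1,0,0,-3,0],
  [1,0,0,-3,0],
  [1,0,0,0,0],
])

```text
t: 17.35
eef_pos: [533.7, -64.6, 106.5]
tcp_rot: [3.068, 1.57, 1.474]
ft_force: [0.4, 3.1, 2.1]
opening: 0.207
```

Emit:
apply_moves([
  [1,0,0,-3,0],
  [1,0,0,-3,0],
  [1,0,0,-3,0],
  [1,0,0,-3,0],
  [1,0,0,0,0],
])

```text
t: 17.85
eef_pos: [534.0, -52.6, 106.4]
tcp_rot: [-2.975, 1.57, 1.714]
ft_force: [0.2, 1.0, 1.9]
opening: 0.207
```

Emit:
apply_moves([
  [1,0,0,-3,0],
  [1,0,0,-3,0],
  [1,0,0,-3,0],
  [1,0,0,-3,0],
  [1,0,0,0,0],
])

```text
t: 18.35
eef_pos: [534.3, -40.6, 106.4]
tcp_rot: [-3.075, 1.57, 1.614]
ft_force: [0.3, 1.9, 1.1]
opening: 0.21
```

Emit:
apply_moves([
  [1,0,0,-3,0],
  [1,0,0,-3,0],
  [1,0,0,-3,0],
  [1,0,0,-3,0],
  [1,0,0,0,0],
])

```text
t: 18.85
eef_pos: [534.5, -28.6, 106.4]
tcp_rot: [-2.899, 1.57, 1.79]
ft_force: [1.3, 1.9, 1.0]
opening: 0.207
```

Emit:
apply_moves([
  [1,0,0,-3,0],
  [1,0,0,-3,0],
  [1,0,0,-3,0],
  [1,0,0,-3,0],
  [1,0,0,0,0],
])

```text
t: 19.35
eef_pos: [534.8, -16.6, 106.4]
tcp_rot: [-2.944, 1.57, 1.745]
ft_force: [-0.1, 2.1, 0.9]
opening: 0.211
```

Emit:
apply_moves([
  [1,0.1,0,-3,0],
  [1,0,0,-3,0],
  [1,0,0,-3,0],
  [1,0,0,-3,0],
  [1,0,0,0,0],
])

```text
t: 19.85
eef_pos: [535.2, -4.6, 106.4]
tcp_rot: [2.965, 1.57, 1.371]
ft_force: [0.2, 1.5, 2.0]
opening: 0.207
```

Emit:
apply_moves([
  [1,0,0,-3,0],
  [1,0,0,-3,0],
  [1,0,0,-3,0],
  [1,0,0,-3,0],
  [1,0,0,0,0],
])

```text
t: 20.35
eef_pos: [535.4, 7.4, 106.3]
tcp_rot: [3.109, 1.57, 1.514]
ft_force: [0.6, 1.6, 1.7]
opening: 0.209
```

Emit:
apply_moves([
  [1,0,0,-3,0],
  [1,0,0,-3,0],
  [1,0,0,-3,0],
  [1,0,0,-3,0],
  [1,0,0,0,0],
])

```text
t: 20.85
eef_pos: [535.7, 19.4, 106.3]
tcp_rot: [-3.066, 1.57, 1.623]
ft_force: [-0.8, 2.4, 2.0]
opening: 0.208
```

Run:
```python
from h import *
plan([536.5,35,106],np.radians(88.6))
c=cam("side"); w=cam("wrist")
cv2.imwrite("pics/s7.png",np.vstack([cv2.resize(c["pixels"][215:330,215:335],None,fx=4,fy=3,interpolation=2),cv2.resize(w["pixels"][90:240,200:560],(480,200))])[:,:,::-1][:600])
```

```text
pos [535.67  19.38 106.31] F [-0.78  2.4   1.95] open 0.208 zhead -91.34 xax [-0.e+00  5.e-04 -1.e+00] j6 1.506
turn 0.06 shift old axes [  0.31   0.46 -15.63] new axes [  0.31   0.45 -15.64] tool y [ 1.    -0.024 -0.   ] z [-0.024 -1.    -0.   ]
```

View pics/s7.png

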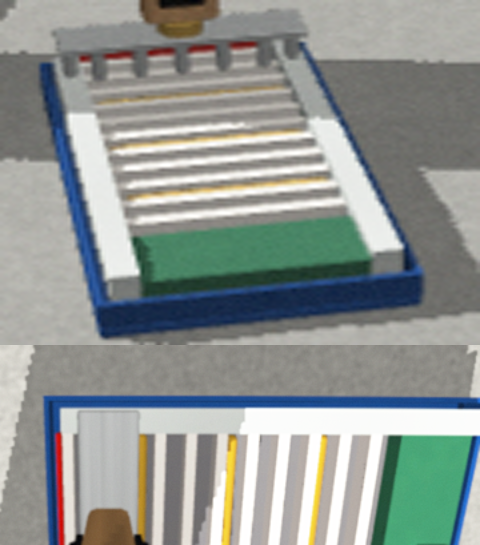

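All three rods are parallel in grooves: side-crop rows 95, 142 and 190, and wrist columns 143, 232 and 320. I'll finish the stroke to the red end, lift straight up, and return to the stand.

Emit:
apply_moves([
  [1,0,0.2,-3,0],
  [1,0,0.2,-3,0],
  [1,0,0,-3,0],
  [1,0,0,-3,0],
  [1,0,0,-3.2,0],
  [1,0,0,0,0],
])

```text
t: 21.55
eef_pos: [536.4, 34.6, 106.3]
tcp_rot: [-2.981, 1.57, 1.708]
ft_force: [-0.6, 2.3, 1.7]
opening: 0.209
```

Emit:
apply_moves([
  [1,-2,0,0,0],
  [1,-8,0,0,0],
  [1,-15,0,0,0],
  [1,-20,0,0,0],
  [1,-15,0,0,0],
  [1,-5,0,0,0],
  [1,0,0,0,-3.5],
  [1,0,0,0,0],
])

```text
t: 22.35
eef_pos: [536.2, 33.9, 171.3]
tcp_rot: [-1.406, 1.571, -2.938]
ft_force: [0.3, -0.1, -3.0]
opening: 0.209
```

Run:
```python
from h import *
plan([544.7,268.6,171.8],np.radians(-87.84))
```

```text
pos [536.25  33.9  171.25] F [ 0.26 -0.05 -3.03] open 0.209 zhead -87.78 xax [-2.e-04 -0.e+00 -1.e+00] j6 1.472
turn 0.06 shift old axes [  -0.56   17.52 -234.19] new axes [  -0.56   17.29 -234.21] tool y [ 0.999  0.038 -0.   ] z [ 0.038 -0.999  0.   ]
```

Emit:
apply_moves([
  [1,0,2.5,-34.2,0],
  [1,0,2.5,-40,0],
  [1,0,2.5,-40,0],
  [1,0,2.5,-40,0],
  [1,0,2.5,-40,0],
  [1,0,2.5,-25,0],
  [1,0,2.5,-15,0],
  [1,0,0,0,0],
  [1,0,0,0,0],
])

```text
t: 23.25
eef_pos: [544.9, 267.9, 170.9]
tcp_rot: [-0.979, 1.57, -2.513]
ft_force: [0.2, -0.6, -2.9]
opening: 0.209
```

Run:
```python
from h import *
plan([544.7,268.6,83.6],np.radians(-87.84))
c=cam("wrist"); cv2.imwrite("pics/w8.png",cv2.resize(c["pixels"][80:260,180:400],(660,540))[:,:,::-1])
```

```text
pos [544.95 267.94 170.87] F [ 0.18 -0.64 -2.85] open 0.209 zhead -87.87 xax [-9.e-04 -6.e-04 -1.e+00] j6 1.882
turn -0.03 shift old axes [87.27 -0.15 -0.72] new axes [87.27 -0.15 -0.72] tool y [ 0.999  0.038 -0.001] z [ 0.038 -0.999  0.001]
```

View pics/w8.png

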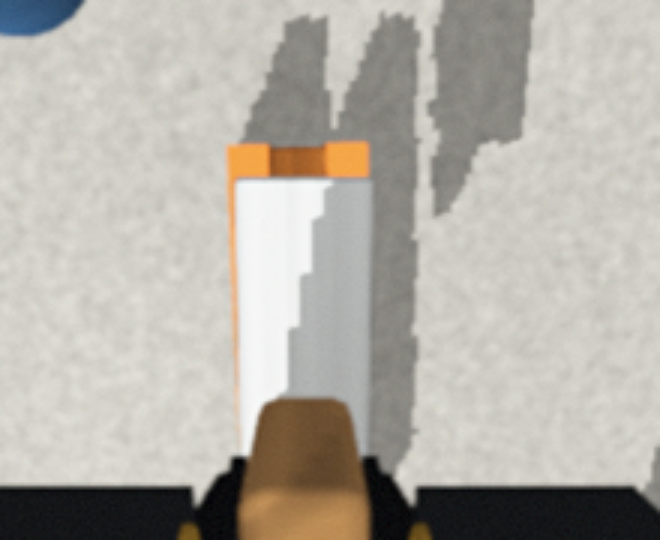

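The plate (x 237–372) sits over the slot (272–325), off by about 1 mm. I'll correct that and lower it.

Emit:
apply_moves([
  [1,10,0,-1,0],
  [1,20,0,0,0],
  [1,20,0,0,0],
  [1,15,0,0,0],
  [1,10,0,0,0],
  [1,5,0,0,0],
  [1,2,0,0,0],
  [1,0,0,0,0],
  [1,0,0,0,0],
])

```text
t: 24.2
eef_pos: [545.4, 269.7, 89.9]
tcp_rot: [1.788, 1.57, 0.255]
ft_force: [0.0, 1.0, -3.2]
opening: 0.208
```

Emit:
apply_moves([
  [1,1.5,0,0,0],
  [1,1.5,0,0,0],
  [1,0,0,0,0],
])

```text
t: 24.5
eef_pos: [545.0, 269.6, 86.2]
tcp_rot: [-0.398, 1.571, -1.931]
ft_force: [-0.3, 0.2, -2.1]
opening: 0.207
```

Emit:
apply_moves([
  [1,1,0,0,0],
  [1,0,0,0,0],
])

```text
t: 24.7
eef_pos: [545.0, 269.6, 85.2]
tcp_rot: [-0.751, 1.571, -2.284]
ft_force: [-0.4, 0.2, -2.9]
opening: 0.207
```

Emit:
apply_moves([
  [1,0.7,0,0,0],
  [1,0,0,0,0],
])

```text
t: 24.9
eef_pos: [545.0, 269.6, 84.5]
tcp_rot: [-0.806, 1.571, -2.339]
ft_force: [-0.2, 0.4, -3.0]
opening: 0.211
```

Emit:
apply_moves([
  [1,0.5,0,0,0],
  [1,0,0,0,0],
])

```text
t: 25.1
eef_pos: [545.1, 269.6, 84.0]
tcp_rot: [-0.08, 1.571, -1.613]
ft_force: [-0.5, -0.5, -3.0]
opening: 0.206
```

Emit:
apply_moves([
  [1,0.4,0,0,0],
  [1,0,0,0,0],
])

```text
t: 25.3
eef_pos: [545.0, 269.6, 83.6]
tcp_rot: [-0.478, 1.571, -2.011]
ft_force: [1.1, -1.1, -1.7]
opening: 0.206
```

Emit:
apply_moves([
  [1,0.3,0,0,0],
  [1,0,0,0,0],
])

```text
t: 25.5
eef_pos: [545.1, 269.6, 83.5]
tcp_rot: [1.07, 1.571, -0.463]
ft_force: [-1.0, 0.3, -0.9]
opening: 0.216
```

Emit:
apply_moves([
  [0.7,0,0,0,0],
  [0.3,0,0,0,0],
  [0,0,0,0,0],
  [0,0,0,0,0],
  [0,0,0,0,0],
  [0,0,0,0,0],
  [0,0,0,0,0],
  [0,0,0,0,0],
])

```text
t: 26.3
eef_pos: [545.1, 269.6, 83.4]
tcp_rot: [0.416, 1.571, -1.117]
ft_force: [0.2, -0.8, 0.8]
opening: 0.826
```

Emit:
apply_moves([
  [0,-5,0,0,0],
  [0,-15,0,0,0],
  [0,-30,0,0,0],
  [0,-40,0,0,0],
  [0,-40,0,0,0],
  [0,-40,0,0,0],
  [0,-30,0,0,0],
  [0,0,0,60,0],
  [0,0,0,30,0],
  [0,0,0,0,0],
])

```text
t: 27.3
eef_pos: [548.1, 187.0, 284.2]
tcp_rot: [1.016, 1.57, -0.52]
ft_force: [0.8, 0.3, -0.1]
opening: 1.002
```

Run:
```python
from h import *
plan([544.7,268.6,83.6])
w=cam("wrist"); s=cam("side")
cv2.imwrite("pics/f.png",np.vstack([w["pixels"][:250],cv2.resize(s["pixels"][135:335,160:440],(560,340))])[:,:,::-1])
```

```text
pos [548.1  186.96 284.25] F [ 0.84  0.35 -0.06] open 1.002 zhead -87.98 xax [ 8.e-04 -5.e-04 -1.e+00] j6 1.751
turn 0 shift old axes [200.6   -0.69 -81.81] new axes [200.6   -0.69 -81.81] tool y [0.999 0.035 0.001] z [ 0.035 -0.999  0.   ]
```

View pics/f.png

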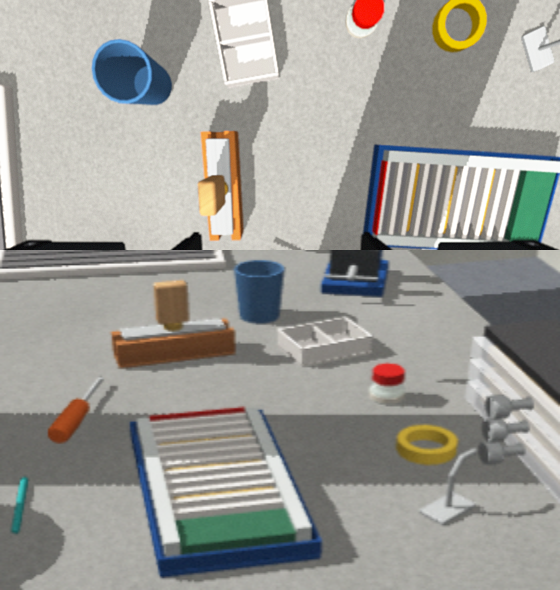

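The rake hangs level in its stand at (220,187) in the wrist view and (173,325) in the side view. Three rods lie in grooves, at wrist columns about 410, 450 and 490. The bystanders are where they were, so I'm handing in.

```bash
python3 -c "
from cell import env,status
print(env.job_done(), status.state()['t'])"
```

```text
the job is handed in; nothing more can be done
the job is handed in; nothing more can be done
```

The three rods are combed into grooves, the rake is back in its stand, and I handed the job in at about 27 s of the 72 s allowed. No verdict is reported.

- **Stroke:** I felt the rails at the landing and first touched at TCP z ≈ 106.4 mm. I then rode from the landing to the red end, raising or lowering a few tenths of a millimetre as the force changed.
- **Rail force:** the press was mostly 2–5 N. It was about 8 N over the first 35 mm, and about 12 N for a moment while feeling for contact. Forces were read only at the end of each short move, so brief peaks in between were not seen.
- **Last checks:** the final wrist and side pictures show three rods parallel in three separate grooves. The rake sits plate-flat on its stand, the gripper is open and clear, and the bystanders look unmoved by eye.
- **Disagreements:** the stand top measured about 41 mm against the 40 mm given. The grip top measured about 113–114 mm against 118 mm, probably because I picked its rounded corners. Neither affected the grasp or the hanging.

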